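Turn the car deck over for fitting motors

ROBOT

A 6-joint arm with a two-finger parallel gripper is mounted at the origin on the work surface. World frame = base frame: x ahead of the robot, y to its left, z up, the work surface at z = 0. Lengths are in m, angles in rad, forces in N, time in s.
With the tool pointing down it reaches from about 0.275 to 0.825 m from the base axis. Payload 5.2 kg.
Tool frame: the origin (TCP) lies midway between the tips of the shut fingers; the grasp point (between the pads) lies 19 mm behind it; z points along the fingers, y is the direction in which the jaws open and shut (so a half turn about z gives the same grasp; the last joint's range is limited). The gripper opens to 93 mm and grips with 3 to 60 N. Pads are 15 mm wide; open, the fingers measure 128 mm over their backs; the gripper's body (75 mm by 188 mm) begins 65 mm behind the grasp point.
Start: joints at [-1.338, 0.259, 1.535, -0, 1.348, -0.203], TCP at [0.232, -0.499, 0.219] pointing down, gripper open.
Joint ranges: [-3.14, 3.14], [-0.91, 2.08], [0.19, 2.58], [-1.22, 4.36], [0.22, 2.71], [-3.12, 3.12]. Speed limits (rad/s): [2.57, 2.57, 3.14, 3.14, 3.14, 3.14].

INTERFACE

Orientations are given as a 3x3 rotation matrix whose columns are the frame's x, y, z axes.
In Python, from workcell import env gives the robot as it stands. Calls block until the motion is done:
- env.movep(position, orientation): joint-space move of the TCP to a pose.
- env.move_l(position, speed=0.15, rot=None): straight line of the TCP; rot=None keeps the orientation; speed is the mean speed in m/s.
- env.move_joints(angles): joint-space move.
- env.move_gripper(opening, strength=None): finger opening in m; strength is the grip in N (None keeps the last); returns when the fingers have stopped.
- env.sleep(seconds).
- env.inverse_kinematics(position, orientation): joint angles nearest the present ones, or None.
- env.read_camera(name): name is "side" or "top"; returns a dict with "img" (400x640x3 uint8, blue, green, red), "fovy" (degrees; the focal length in pixels is half the picture's height over the tangent of half this angle, whatever the lens; pixels are square), "cx", "cy" (the principal point, pixels), "k1" (the pictures are not rectified: a ray, as slopes to the right and down, at radius r is drawn at 1 + k1 r^2 times it, then the intrinsics apply), "R" (3x3) and "t" (3): a world point X has camera coordinates R X + t. Camera axes: x right, y down, z forward; pixel columns grow to the right and rows downward; lengths in m; the calibration is good to about 2 mm. A picture is of the moment at which its call begins. There is no depth.
A pose or a line that the arm cannot do raises env.IKError and nothing moves.
- env.finish_job(): hands the job in, once; it reports no verdict.
Readings, each from a call of its own:
- env.read_time_s(): time.
- env.read_q(): joint angles.
- env.read_joint_vel(): joint speeds.
- env.read_effort(): joint torques, N m.
- env.read_tool_pos(): TCP position.
- env.read_ee_rot(): TCP orientation.
- env.read_force(): force on the tool from outside, world axes, zero at the start.
- env.read_wrist_torque(): the same for the moment, N m.
- env.read_gripper_width(): finger opening in m.
Only numpy, scipy, OpenCV 4.12 (cv2) and the standard library are available. Lean on these libraries where they do the work, as an engineer would, in place of code of your own. Each camera call takes 0.05 s, during which the arm holds its last target. There are 200 camera calls.

TASK

The wide plywood deck of the toy robot car leans in its stand with the electronics facing outward. Take it out, turn it over and set it down in the middle of the square dark rubber pad, lying flat on its four spacers with the bare underside up, ready for the motors; set it down rather than dropping it. Leave the narrow deck in its own stand alone.

Things in the scene. Friction and masses are not known exactly. Their poses are not given: they have to be found in the camera images.
- deck: wide plywood deck, 120 g: plate 100 (x) by 120 (y) by 8 (z) mm, origin at its middle. +z face: green circuit board (x -40 to +6, y -33 to +33, 8 mm high) and four brass spacers 12 mm long, 7 across, at x +-42, y +-52. -z face: bare underside. At the start +x points up along the slope, leaning back 30 degrees from upright, +z outward and up; the -x edge is at the bottom
- stand_a: the wide deck's stand, black plastic, fixed, alike the other: foot 120 (x) by 100 (y) mm, origin under its middle, z up, open front to -x. The deck rests loosely on its ledge and sloping back, which reaches only to the plate's middle, 75 mm up; the plate's upper 45 mm are free on both faces. The deck lifts out along its slope
- narrow_deck: the other deck, to be left alone: a plywood plate 100 (x) by 70 (y) by 8 (z) mm with two round aluminium sensor eyes and no spacers, leaning in the same way in an identical stand; origin and axes as for the wide deck
- pad: square dark rubber pad, 200 by 200 by 5 mm, fixed flat on the table; origin at the centre of its underside, z up, x and y along its sides. Lying finished on it, the middle of the deck's plate is 21 mm above the table
Not all that is in view belongs to the job. Leave any orange, pink or purple look-alike of the deck alone.

How it is judged:
On the way:
1. the deck is brought down onto the pad, its middle less than 85 mm high, while still held (horizontal distance between deck and pad below 0.12 m and z of deck in the frame of pad below 0.085 m and contact force between the fingers and deck above 0.3 N), for 0.1 s.
At the end, for the whole second after the job is handed in: the wide deck lies at rest on the pad, bare underside up, level within 10 degrees, its middle within 35 mm of the pad's middle and no more than 30 mm above the table; the narrow deck is within 20 mm of where it was (angle between deck's own z axis and vertical above 2.967 rad and horizontal distance between deck and pad below 0.035 m and z of deck in the frame of pad below 0.03 m and linear speed of deck below 0.02 m/s and distance of narrow_deck from where it was at the start of the episode below 0.02 m); the robot touches nothing.
It fails at once if the narrow deck is moved by more than 20 mm (distance of narrow_deck from where it was at the start of the episode above 0.02 m).
It also fails if it takes over 45 s, if anything falls off the work surface, if the arm or the gripper's body presses on something with over 40 N, if the wrist force passes 120 N, or if a joint passes its speed limit or range.

## Working session

There is one attempt and no reset: what is moved stays moved. The work goes in short steps, each a Python script; the robot and the scene stay as the last script left them, time stands still between calls to the robot, and variables do not carry over. Pictures are saved under pics/ and viewed, about 8 in all and at most 12, crops included, and the job is handed in when it is done.

```bash
ls; mkdir -p pics; python3 - <<'E'
from workcell import env
import cv2,numpy as np
for n in("side","top"):
    c=env.read_camera(n); cv2.imwrite(f"pics/{n}0.png",c["img"])
    print(n,c["fovy"],c["cx"],c["cy"],c["k1"],np.round(c["R"],4).tolist(),c["t"], -c["R"].T@c["t"])
print(env.read_time_s())
E
```

```text
pics
side 43.9683933341277 320.0374117880842 205.6777365804244 -0.05818283099298605 [[-0.7824, -0.6226, 0.0167], [-0.4527, 0.5501, -0.7017], [0.4276, -0.5566, -0.7123]] [0.43964292 0.28745679 1.29042037] [-0.077722    0.83376373  1.11350769]
top 43.7925377570881 316.8303527719237 201.62701629219487 -0.06322473135453571 [[-0.024, -0.9997, 0.0022], [-0.9809, 0.0231, -0.1929], [0.1928, -0.0068, -0.9812]] [0.01288831 0.52728726 1.54947743] [0.21885299 0.01128076 1.62205253]
0.1
```

View pics/side0.png

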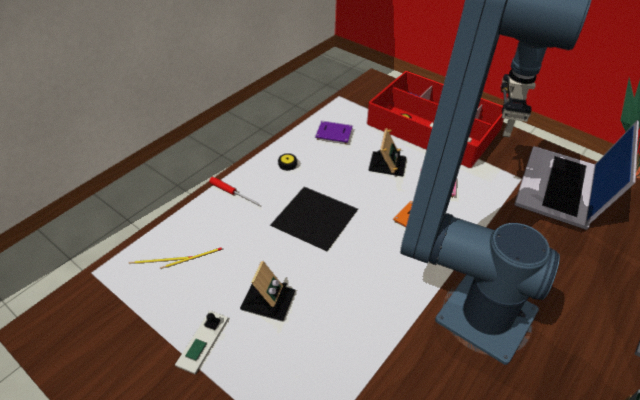

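View pics/top0.png

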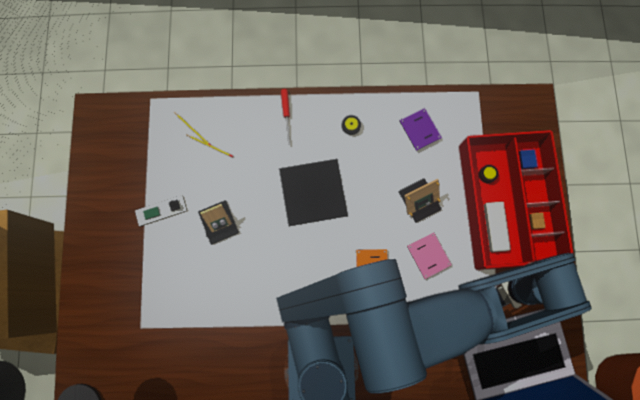

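Candidates for the wide deck:
- Top (218,220) / side (265,290): shows two round eyes, so probably the narrow deck.
- Top (420,198) / side (387,155): probably the wide deck.
- Flat look-alikes: purple (420,130), pink (430,256) and orange (372,258).

I'll check this in a close crop.

```bash
python3 - <<'E'
import cv2,numpy as np
t=cv2.imread("pics/top0.png");s=cv2.imread("pics/side0.png")
f=lambda im,x,y,w,h,k:cv2.resize(im[y:y+h,x:x+w],None,fx=k,fy=k,interpolation=cv2.INTER_CUBIC)
# each 64x48 -> 384x288
a=np.hstack([f(t,390,168,66,50,6),f(s,358,120,66,60,6)[:300]])
b=np.hstack([f(t,190,194,66,50,6),f(s,235,255,66,70,6)[:300]])
cv2.imwrite("pics/crop1.png",np.vstack([a,b])[:600])
E
```

```text
(no output)
```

View pics/crop1.png

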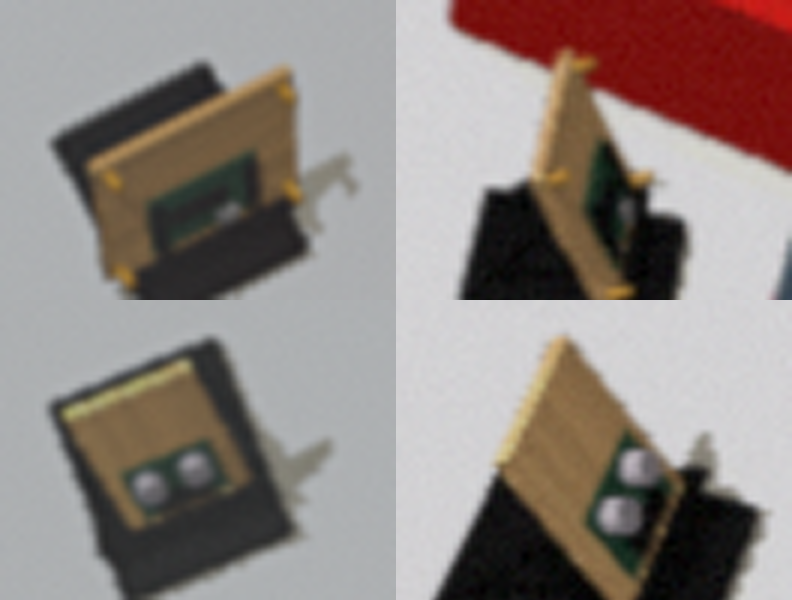

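The crop confirms it. The upper pair (top ≈(420,198)) has four brass spacers and the wide plate, so it's the target. The lower pair (top ≈(218,220)) has the two aluminium eyes, so it's the narrow deck. I'll fit poses from the spacer tips and pad corners, then check reach.

Plan:
1. Grip the free upper edge along the slope.
2. Lift out and pitch over about 80°.
3. Rest the −x spacers on the pad at about a 40° tilt, which keeps the gripper body clear.
4. Lower the other edge on the lower finger.

```bash
cat > h.py <<'E'
from workcell import env
import cv2,numpy as np
from scipy.optimize import least_squares
from scipy.spatial.transform import Rotation as Ro
def proj(c,P):
    f=200/np.tan(np.radians(c["fovy"]/2)); K=np.array([[f,0,c["cx"]],[0,f,c["cy"]],[0,0,1]])
    return cv2.projectPoints(np.asarray(P,float),cv2.Rodrigues(c["R"])[0],np.asarray(c["t"],float),K,np.array([c["k1"],0,0,0]))[0][:,0]
def deckR(yaw,phi):  # phi: elevation of deck +x in the (stand x, up) plane
    sx=np.array([np.cos(yaw),np.sin(yaw),0]);u=np.array([0,0,1.]);p=np.radians(phi)
    X=np.cos(p)*sx+np.sin(p)*u; Z=-np.sin(p)*sx+np.cos(p)*u
    return np.c_[X,np.cross(Z,X),Z]
def toolR(D,s=1): # tool z=-deck x, tool y=s*deck z
    z=-D[:,0];y=s*D[:,2]; return np.c_[np.cross(y,z),y,z]
def tcp(D,c,gx=.033): return np.asarray(c)+D[:,0]*(gx-.019)
E
cat > fit.py <<'E'
from h import *
T=env.read_camera("top");S=env.read_camera("side")
loc=np.array([[.042,.052,.016],[.042,-.052,.016],[-.042,.052,.016],[-.042,-.052,.016]])
pt=np.array([[114,184],[290,96],[127,279],[296,194]])/6+[390,168]
ps=np.array([[168,176],[194,63],[228,292],[252,180]])/6+[358,120]
def r(p,b=0):
    P=loc@deckR(p[3],60).T+p[:3]; return np.r_[(proj(T,P)-pt),(proj(S,P)-ps)].ravel()
f=least_squares(r,[.5,-.25,.075,.43]);print("deck",f.x,np.round(f.fun,1))
q=np.array([[279,167],[337,158],[347,216],[289,226]]); qs=np.array([[303,187],[358,208],[329,249],[271,227]])
sq=np.array([[.1,.1],[.1,-.1],[-.1,-.1],[-.1,.1]])
def r2(p):
    P=np.c_[sq@Ro.from_euler('z',p[2]).as_matrix()[:2,:2].T+p[:2],np.full(4,.005)]
    return np.r_[proj(T,P)-q,proj(S,P)[[3,0,1,2]]-qs[[0,1,2,3]]].ravel()
best=min((least_squares(r2,[.5,0,.1]),),key=lambda z:z.cost);print("pad",best.x,np.round(best.fun,1))
P=best.x[:2]; psi=f.x[3]; c=f.x[:3]
for s in(1,-1):
  for yaw in [psi,np.arctan2(P[1],P[0])-.5,np.arctan2(P[1],P[0]),np.arctan2(P[1],P[0])+.5]:
    print(s,round(yaw,2),[None if (j:=env.inverse_kinematics(tcp(D,cc),toolR(D,s))) is None else np.round(j,2).tolist() for D,cc in((deckR(psi,60),c),(deckR(psi,60),c+.1*deckR(psi,60)[:,0]+[0,0,.1]),(deckR(yaw,100),[*P,.25]),(deckR(yaw,140),[*P,.1]),(deckR(yaw,140),[*P,.047]),(deckR(yaw,147),[*P,.047]))])
E
python3 fit.py
```

```text
deck [ 0.53537094 -0.33716829  0.06298311  0.43443629] [ 0.2 -0.3 -0.1  0.  -0.  -0.3 -0.3 -0.   0.1  0.2  0.2  0.2  0.2  0.1
  0.1 -0.4]
pad [ 0.57967505  0.00288572 -0.22982009] [ 13.7 -12.3  13.9   8.5  -7.8   8.1  -9.2 -14.2   6.   61.1 -88.    0.8
  -8.7 -66.6  89.6  -9.5]
1 0.43 [[-0.5, 0.77, 1.18, -0.41, 1.53, 2.3], [-0.44, 0.72, 0.81, -0.42, 1.93, 2.18], [-0.26, 0.18, 1.54, 0.12, 1.29, 2.42], [-0.7, 0.27, 2.31, 1.47, 0.77, 0.77], [-0.7, 0.42, 2.35, 1.66, 0.77, 0.5], [-0.78, 0.53, 2.41, 1.79, 0.94, 0.24]]
1 -0.5 [[-0.5, 0.77, 1.18, -0.41, 1.53, 2.3], [-0.44, 0.72, 0.81, -0.42, 1.93, 2.18], [-0.15, 0.18, 1.53, -0.06, 1.26, -2.78], [0.09, 0.29, 2.27, 4.31, 0.48, -0.72], [0.09, 0.43, 2.31, 4.05, 0.57, -0.41], [0.14, 0.53, 2.36, 3.91, 0.8, -0.2]]
1 0.0 [[-0.5, 0.77, 1.18, -0.41, 1.53, 2.3], [-0.44, 0.72, 0.81, -0.42, 1.93, 2.18], [-0.21, 0.17, 1.55, 0.04, 1.25, 2.91], [-0.39, 0.2, 2.42, 2.36, 0.43, 0.47], [-0.39, 0.38, 2.46, 2.6, 0.61, 0.19], [-0.43, 0.53, 2.55, 2.68, 0.94, 0.03]]
1 0.5 [[-0.5, 0.77, 1.18, -0.41, 1.53, 2.3], [-0.44, 0.72, 0.81, -0.42, 1.93, 2.18], [-0.27, 0.18, 1.
[... 418 characters left out ...]
 1.53, -0.84], [-0.44, 0.72, 0.81, -0.42, 1.93, -0.97], [-0.15, 0.18, 1.53, -0.06, 1.26, 0.36], [0.09, 0.29, 2.27, 4.31, 0.48, 2.42], [0.09, 0.43, 2.31, 4.05, 0.57, 2.73], [0.14, 0.53, 2.36, 3.91, 0.8, 2.94]]
-1 0.0 [[-0.5, 0.77, 1.18, -0.41, 1.53, -0.84], [-0.44, 0.72, 0.81, -0.42, 1.93, -0.97], [-0.21, 0.17, 1.55, 0.04, 1.25, -0.23], [-0.39, 0.2, 2.42, 2.36, 0.43, -2.67], [-0.39, 0.38, 2.46, 2.6, 0.61, -2.95], [-0.43, 0.53, 2.55, 2.68, 0.94, -3.11]]
-1 0.5 [[-0.5, 0.77, 1.18, -0.41, 1.53, -0.84], [-0.44, 0.72, 0.81, -0.42, 1.93, -0.97], [-0.27, 0.18, 1.53, 0.13, 1.3, -0.8], [-0.72, 0.29, 2.27, 1.38, 0.82, -2.36], [-0.72, 0.43, 2.31, 1.55, 0.81, -2.6], [-0.8, 0.53, 2.36, 1.67, 0.95, -2.85]]
```

```bash
sed -i 's/^q=.*/q=np.array([[279,167],[337,158],[347,216],[289,226]]); qs=np.array([[271,227],[303,187],[358,208],[329,249]])/; s/\[\[3,0,1,2\]\]-qs\[\[0,1,2,3\]\]/-qs/; /^for s/,$d' fit.py
cat >> fit.py <<'E'
def r3(p):
    P=loc@deckR(p[3],p[4]).T+p[:3]; return np.r_[(proj(T,P)-pt),(proj(S,P)-ps)].ravel()
g=least_squares(r3,[.5,-.25,.075,.43,60.]);print("free lean",g.x,g.cost,f.cost)
for yaw in np.arange(-1.8,1.81,.3):
    print(round(yaw,2),[None if (j:=env.inverse_kinematics(tcp(D,cc),toolR(D,-1))) is None else np.round(j,2).tolist() for D,cc in((deckR(yaw,100),[*P,.25]),(deckR(yaw,140),[*P,.2]),(deckR(yaw,140),[*P,.047]),(deckR(yaw,146),np.r_[P,.047]+.08*deckR(yaw,146)[:,0]))])
E
python3 fit.py
```

```text
deck [ 0.53537094 -0.33716829  0.06298311  0.43443629] [ 0.2 -0.3 -0.1  0.  -0.  -0.3 -0.3 -0.   0.1  0.2  0.2  0.2  0.2  0.1
  0.1 -0.4]
pad [0.57079011 0.01255081 0.16507774] [-1.   1.5 -0.6 -0.3  1.3 -0.8 -0.4  0.5 -0.8 -1.9  0.7 -1.2  0.7 -0.3
 -0.6  1.6]
free lean [ 0.53537286 -0.33716653  0.06298761  0.43445437 60.01623625] 0.3350468285904167 0.33508947546959056
-1.8 [[-0.06, 0.31, 1.37, -0.17, 1.49, 1.76], [0.28, 0.64, 1.3, -0.74, 1.69, 2.17], [0.28, 0.81, 1.4, -0.74, 1.49, 2.35], [0.38, 0.88, 1.2, -0.76, 1.72, 2.33]]
-1.5 [[-0.06, 0.27, 1.42, -0.17, 1.43, 1.47], [0.33, 0.51, 1.51, -0.84, 1.46, 2.08], [0.33, 0.71, 1.61, -0.89, 1.27, 2.31], [0.46, 0.75, 1.49, -0.88, 1.48, 2.32]]
-1.2 [[-0.07, 0.24, 1.46, -0.16, 1.37, 1.16], [0.34, 0.39, 1.73, -0.96, 1.21, 1.99], [0.34, 0.62, 1.83, -1.1, 1.04, 2.31], [0.51, 0.62, 1.77, -1.05, 1.23, 2.34]]
-0.9 [[-0.09, 0.21, 1.51, -0.13, 1.31, 0.84], [0.31, 0.25, 1.94, -1.1, 0.94, 1.89], None, None]
-0.6 [[-0.12, 0.18, 1.54, -0.08, 1.27, 0.5], None, [0.19, 0.45, 2.26, 4.34, 0.63, 2.6], None]
-0.3 [[-0.16, 0.16, 1.56, -0.03, 1.25, 0.15], None, [-
[... 445 characters left out ...]
.85, -2.59], [-1.02, 0.37, 2.36, 1.27, 1.05, -2.67]]
0.9 [[-0.28, 0.2, 1.51, 0.17, 1.36, -1.21], [-0.76, 0.23, 1.97, 0.94, 1.24, -2.12], [-0.76, 0.51, 2.08, 1.1, 1.03, -2.5], [-0.97, 0.48, 2.09, 1.0, 1.22, -2.56]]
1.2 [[-0.29, 0.23, 1.47, 0.18, 1.43, -1.52], [-0.72, 0.37, 1.76, 0.81, 1.45, -2.21], [-0.72, 0.6, 1.87, 0.87, 1.22, -2.47], [-0.87, 0.6, 1.81, 0.83, 1.42, -2.51]]
1.5 [[-0.29, 0.27, 1.42, 0.17, 1.49, -1.81], [-0.65, 0.5, 1.55, 0.7, 1.65, -2.3], [-0.65, 0.7, 1.64, 0.71, 1.42, -2.49], [-0.77, 0.73, 1.53, 0.69, 1.63, -2.5]]
1.8 [[-0.28, 0.31, 1.37, 0.15, 1.55, -2.09], [-0.56, 0.62, 1.33, 0.59, 1.85, -2.4], [-0.56, 0.79, 1.43, 0.57, 1.62, -2.55], [-0.65, 0.86, 1.24, 0.58, 1.84, -2.53]]
```

```bash
python3 - <<'E'
from h import *
c=np.array([.5354,-.3372,.063]);D=deckR(.4344,60);R=toolR(D,-1)
env.move_gripper(.045)
p=tcp(D,c)
env.movep(p+.15*D[:,0]+[0,0,.1],R)
env.move_l(p+.07*D[:,0],.2)
print(env.read_time_s(),env.read_tool_pos())
f=lambda im,x,y,w,h,k:cv2.resize(im[y:y+h,x:x+w],None,fx=k,fy=k,interpolation=cv2.INTER_CUBIC)
t=env.read_camera("top");s=env.read_camera("side")
cv2.imwrite("pics/pre.png",np.hstack([f(t["img"],370,140,100,100,4),f(s["img"],338,90,100,100,4)]))
for k in(.05,.033,.014): print(proj(t,[c+D[:,0]*k])-[370,140],proj(s,[c+D[:,0]*k])-[338,90])
E
```

```text
3.8583 [ 0.57397405 -0.32031136  0.13727112]
[[50.95833155 46.24237472]] [[44.97799135 49.30189209]]
[[51.2766307  49.63572423]] [[47.03991907 53.23290141]]
[[51.62547839 53.36250646]] [[49.31689273 57.57592829]]
```

View pics/pre.png

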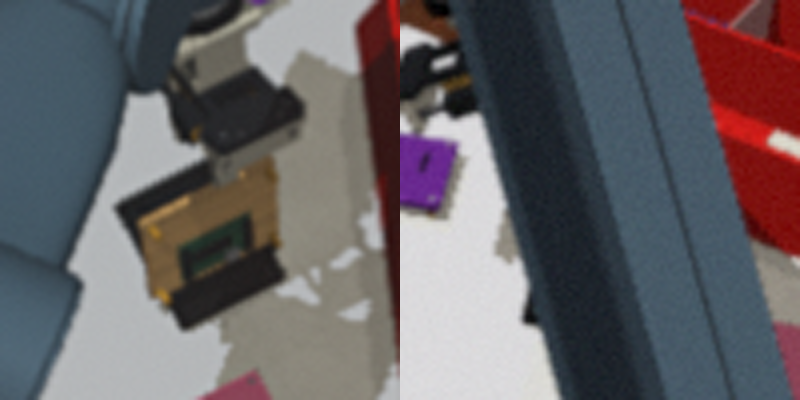

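In the top view the fingers straddle the middle of the deck's upper edge (crop ≈(225,175)). The arm hides the deck in the side view. I'll go in, grip and lift out along the slope, checking force and finger width.

```bash
python3 - <<'E'
from h import *
c=np.array([.5354,-.3372,.063]);D=deckR(.4344,60);p=tcp(D,c)
f0=env.read_force()
for k in(.04,.02,.0):
    env.move_l(p+k*D[:,0],.08); f=env.read_force()-f0; print(k,f.round(2))
    if np.linalg.norm(f)>6: raise SystemExit("contact")
env.move_gripper(0,25); print("w",env.read_gripper_width(),env.read_force().round(2),env.read_wrist_torque().round(2))
env.move_l(p+.02*D[:,0],.05); print(env.read_force().round(2))
env.move_l(p+.12*D[:,0],.12); print("w",env.read_gripper_width(),env.read_force().round(2))
env.move_l(p+.12*D[:,0]+[0,0,.1],.15)
t=env.read_camera("top");s=env.read_camera("side")
g=lambda im,x,y:cv2.resize(im[y:y+110,x:x+110],None,fx=3.6,fy=3.6,interpolation=cv2.INTER_CUBIC)
P=c+.12*D[:,0]+[0,0,.1]
o=[np.clip(proj(k,[P])[0].astype(int)-55,0,[530,290]) for k in(t,s)];print(o)
cv2.imwrite("pics/lift.png",np.hstack([g(t["img"],*o[0]),g(s["img"],*o[1])]))
print(env.read_time_s(),env.read_gripper_width(),env.read_force().round(2))
E
```

```text
0.04 [-1.45 -0.75  0.05]
0.02 [-0.59 -0.1  -0.8 ]
0.0 [-1.41 -0.24  0.2 ]
w 0.008278741454799452 [-8.16 -2.68  8.55] [-0.77  2.04 -0.  ]
[-10.39  -3.18   3.44]
w 0.007709488089793006 [-0.55  0.06 -1.86]
[array([371, 107]), array([322,  41])]
8.45 0.0082231536452237 [-1.12  0.66 -1.43]
```

View pics/lift.png

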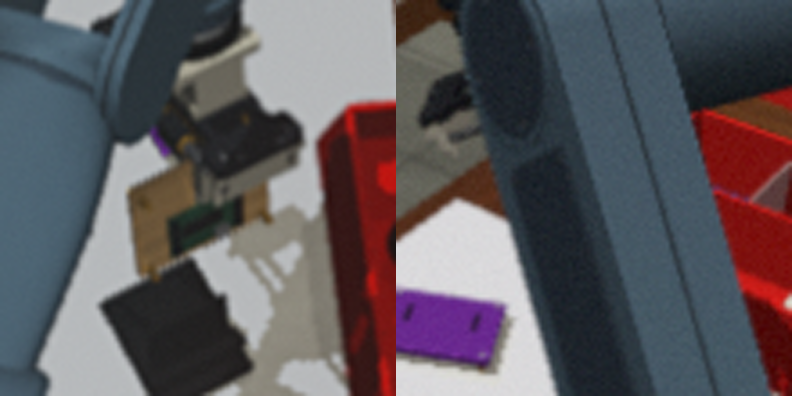

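The deck is held (width 8.2 mm, in the middle of the top edge, spacers and board facing the robot) and the stand is empty. Next: carry it over, pitch it over above the pad and look.

```bash
python3 - <<'E'
from h import *
yaw=1.2;sx=np.array([np.cos(yaw),np.sin(yaw),0]);P=np.array([.5708,.0126,0])+.019*sx
for phi,z in((100,.28),(140,.2)):
    D=deckR(yaw,phi); env.movep(tcp(D,P+[0,0,z]),toolR(D,-1))
env.move_l(tcp(D,P+[0,0,.09]),.12)
print(env.read_time_s(),env.read_gripper_width(),env.read_force().round(2),env.read_q().round(2))
t=env.read_camera("top");s=env.read_camera("side")
C=P+[0,0,.09]
g=lambda im,x,y:cv2.resize(im[y:y+110,x:x+110],None,fx=3.6,fy=3.6,interpolation=cv2.INTER_CUBIC)
o=[np.clip(proj(k,[C])[0].astype(int)-55,0,[530,290]) for k in(t,s)]
loc=np.array([[-.05,.06,-.004],[-.05,-.06,-.004],[.05,.06,-.004],[.05,-.06,-.004],[-.042,.052,.016],[-.042,-.052,.016],])
for k,oo,n in((t,o[0],0),(s,o[1],396)): print(oo,((proj(k,loc@D.T+C)-oo)*3.6+[n,0]).round().tolist())
cv2.imwrite("pics/over.png",np.hstack([g(t["img"],*o[0]),g(s["img"],*o[1])]))
E
```

```text
11.5 0.007611068894651692 [-0.39 -0.33 -0.68] [-0.68  0.52  1.85  0.87  1.26 -2.38]
[251 128] [[136.0, 255.0], [182.0, 133.0], [216.0, 270.0], [264.0, 142.0], [159.0, 256.0], [199.0, 150.0]]
[254 143] [[590.0, 290.0], [520.0, 198.0], [674.0, 200.0], [599.0, 111.0], [605.0, 284.0], [544.0, 205.0]]
```

View pics/over.png

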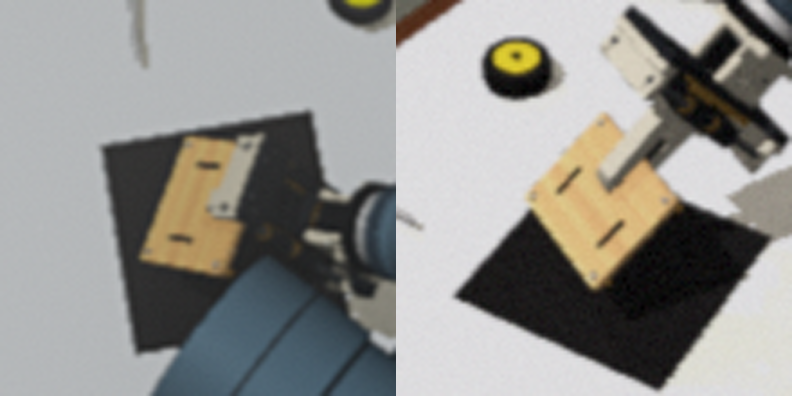

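The prediction matches the image within about 1.5 px: underside up, spacers of the low edge toward +y. Before lowering I'll re-check the pad centre from the corners seen here: crop top TR (310,112) and BL (137,353); side left (457,296) and right (770,237).

```bash
python3 - <<'E'
from h import *
t=env.read_camera("top");s=env.read_camera("side")
r=lambda p:np.r_[proj(t,[[*p,.005]])[0]-[313.1,192.6],proj(s,[[*p,.005]])[0]-[314.3,216.9]]
f=least_squares(r,[.57,.01]);print("pad",f.x,f.fun.round(1))
pad=np.clip((f.x+[.5708,.0126])/2,[.56,0],[.585,.025])
yaw=1.2;sx=np.array([np.cos(yaw),np.sin(yaw),0]);P=np.r_[pad,0]+.019*sx
D=deckR(yaw,140); f0=env.read_force()
env.move_l(tcp(D,P+[0,0,.058]),.08)
for z in np.arange(.056,.040,-.002):
    env.move_l(tcp(D,P+[0,0,z]),.03); df=env.read_force()-f0
    if df[2]>2.5: break
print("contact z",z,df.round(2),env.read_gripper_width())
if z<.042: raise SystemExit
env.sleep(.2)
for w in np.arange(.012,.091,.006): env.move_gripper(w,5)
print(env.read_gripper_width(),(env.read_force()-f0).round(2),env.read_time_s())
np.save("rel.npy",np.r_[pad,z])
s=env.read_camera("side");t=env.read_camera("top")
g=lambda im,x,y:cv2.resize(im[y:y+110,x:x+110],None,fx=3.6,fy=3.6,interpolation=cv2.INTER_CUBIC)
cv2.imwrite("pics/open.png",np.hstack([g(t["img"],251,128),g(s["img"],254,143)]))
E
```

```text
pad [0.56969746 0.01418489] [-0.8 -0.7  0.9 -0.2]
contact z 0.04199999999999999 [-2.26 -3.05  8.83] 0.007840015223171447
```

Contact came at nominal z = 0.042 m (8.8 N), so the script's own guard stopped it before opening. I'll ease off by 1 mm, open partway, raise slightly so the lower finger clears the pad, then open fully.

```bash
python3 - <<'E'
from h import *
p=env.read_tool_pos(); env.move_l(p+[0,0,.001],.03); print(env.read_force().round(2))
for w in np.arange(.012,.067,.006): env.move_gripper(w,5)
env.move_l(p+[0,0,.0045],.03)
for w in (.07,.076,.082,.088): env.move_gripper(w,5)
print(env.read_gripper_width(),env.read_force().round(2),env.read_time_s(),env.read_tool_pos())
s=env.read_camera("side");t=env.read_camera("top")
g=lambda im,x,y:cv2.resize(im[y:y+110,x:x+110],None,fx=3.6,fy=3.6,interpolation=cv2.INTER_CUBIC)
cv2.imwrite("pics/open.png",np.hstack([g(t["img"],251,128),g(s["img"],254,143)]))
E
```

```text
[ 0.6   0.37 -0.32]
0.08825752156131408 [ 0.21 -0.22 -0.72] 19.9333 [0.57363366 0.02105381 0.05685845]
```

View pics/open.png

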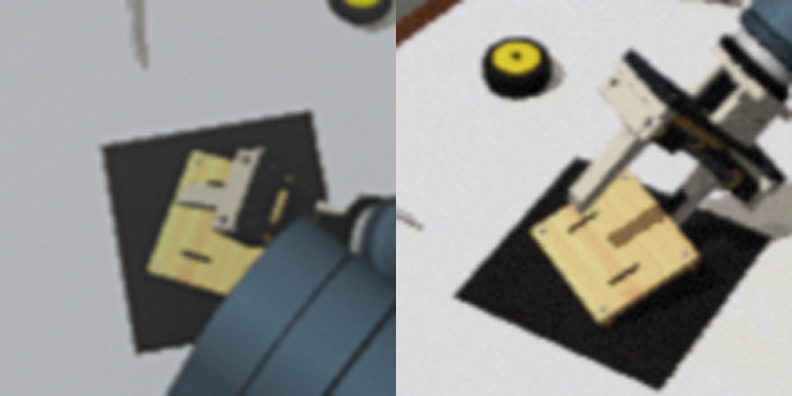

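The deck now rests almost flat on the lower finger, underside up, near the pad middle: side centre ≈(617,248) against pad ≈(613,266). Next: lower slightly, slide the finger out horizontally, rise and check.

```bash
python3 - <<'E'
from h import *
sx=np.array([np.cos(1.2),np.sin(1.2),0]);p=env.read_tool_pos()
env.move_l(p-[0,0,.002],.03); print(env.read_force().round(2))
env.move_l(p-[0,0,.002]-.03*sx,.04); print(env.read_force().round(2))
env.move_l(p-[0,0,.001]-.06*sx,.08); print(env.read_force().round(2))
env.move_l(p-.09*sx+[0,0,.1],.15)
env.movep(p-.2*sx+[-.08,-.03,.25],env.read_ee_rot())
print(env.read_time_s(),env.read_force().round(2))
s=env.read_camera("side");t=env.read_camera("top")
g=lambda im,x,y:cv2.resize(im[y:y+110,x:x+110],None,fx=3.6,fy=3.6,interpolation=cv2.INTER_CUBIC)
cv2.imwrite("pics/end.png",np.hstack([g(t["img"],251,128),g(s["img"],254,143)]));cv2.imwrite("pics/endtop.png",t["img"])
# narrow deck unchanged?
a=cv2.imread("pics/top0.png").astype(int)[190:250,190:250];print("narrow diff",np.abs(a-t["img"][190:250,190:250]).mean())
c=np.array([.5702,.0134,.021]);D=deckR(1.2,180)
loc=np.array([[x,y,-.004] for x,y in((-.05,.06),(-.05,-.06),(.05,-.06),(.05,.06))])
print("ideal",((proj(t,loc@D.T+c)-[251,128])*3.6).round().tolist(),((proj(s,loc@D.T+c)-[254,143])*3.6+[396,0]).round().tolist())
E
```

```text
[ 0.14 -0.8  -0.73]
[ 0.37  0.18 -1.19]
[-0.54  0.41  0.04]
23.4833 [ 0.23  0.94 -0.42]
narrow diff 5.255648148148148
ideal [[147.0, 267.0], [193.0, 147.0], [295.0, 183.0], [251.0, 304.0]] [[600.0, 316.0], [531.0, 225.0], [632.0, 185.0], [704.0, 272.0]]
```

View pics/end.png

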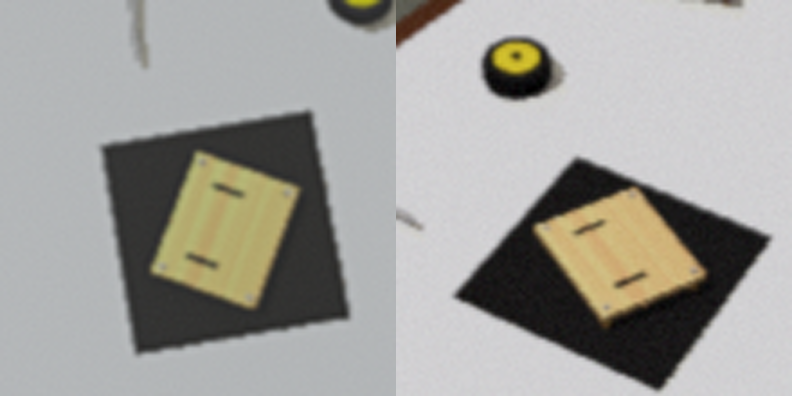

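The deck lies flat with its underside up. Its corners (top crop (152,272), (197,150), (300,187), (257,311)) are within about 7 crop px (2 image px, roughly 4 mm) of a perfect centred placement. The robot is clear, so I'll check that the narrow deck's image difference is only noise and hand in.

```bash
python3 - <<'E'
from h import *
a=cv2.imread("pics/top0.png",0).astype(np.float32);b=cv2.imread("pics/endtop.png",0).astype(np.float32)
print(cv2.phaseCorrelate(a[190:250,190:250].copy(),b[190:250,190:250].copy()), np.abs(a-b)[110:150,200:260].mean())
print(env.read_force().round(2),env.read_joint_vel().round(3)); env.finish_job()
E
```

```text
((-0.0071697349482562345, -0.0685294723144878), 0.9269177669949001) 6.1954165
[-1.03 -0.14  0.31] [ 0.004 -0.001 -0.004 -0.002  0.002  0.002]
the job is handed in; nothing more can be done
```

The wide deck is lying flat on the pad, bare underside up, and the job was handed in at about 23.5 s of the allowed 45 s; it reported no verdict.

**What I did:** I gripped the deck by its free top edge, lifted it out along the slope and turned it over above the pad. I rested its low-edge spacers on the pad while still gripping it. Then I let the other edge down on the opening lower finger and slid that finger out sideways.

**Last checks:**
- **Placement:** the deck's corners in both camera views are within about 2 px (roughly 4 mm) of a centred, level placement.
- **Narrow deck:** it shifted less than 0.1 px between the first and last top views, so it was not moved.
- **Robot:** it was clear of everything, with residual force of about 1 N, which is noise.

**What disagreed:**
- **Contact height:** contact with the pad came about 4 mm lower than calculated, so the deck probably sat slightly off in the grip. The contact force at that point was about 9 N. A guard in my script stopped it there, and I eased off 1 mm before opening the fingers.
- **Deck height in the stand:** the camera fit put the plate's middle at 63 mm, not the 75 mm I read from the description. I went with the fit and the grasp held.

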